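# Hold the cistern's vent slide open with the pull pin

### The job

Take the blue-handled pull pin out of its stand, put its shank down through the brass eyelet of the cistern's spring-return vent slide, and with the pin draw the slide out until its brass pointer stands within the width of the red mark on the scale. Finish while still gripping the pin and holding the slide there, with only the pin touching the slide; leave the nickel gauge and the grey gasket where they lie.

Things in the scene. Friction and masses are not known exactly. Their poses are not given: they have to be found in the camera images.
- rig: fixed vent rig, place and yaw vary. Origin under its dark base plate (110 x 280 mm, 8 mm thick, y -120 to +160 mm), z up. Pewter cistern, 84 mm diameter, at y -65, 90 mm high with its cap; pewter block 40 mm wide, 64 high, brass bush to y +23. The slide comes out along the rig's +y. White scale bar at x +40, 12 mm wide, top 42 mm above the bench, y +10 to +160
- slide: vent slide: 8 mm steel bar with a flat brass eyelet at its end. Origin: centre of the eyelet's upright hole at its top face, 55 mm above the bench; hole 13, ring 27 mm diameter, 8 thick; clear below down to the base plate. Axes as the rig's; at home at rig x 0, y +60 mm; travels 90 mm along rig +y. A spring pulls it home: 3 N at home, 8 to 11 N at the mark
- pointer (a point): tip of the brass pointer that rides on the slide, over the scale bar, 46 mm above the bench (40 mm to the +x side of the eyelet, 22 mm behind it along y). Moves with the slide
- mark: red clip fixed over the white scale bar, 8 mm wide along y. Origin: middle of its width, at the bar's top, 42 mm above the bench; axes as the rig's. The pointer passes just over it without touching. It lies 40 to 70 mm out along rig +y from the pointer's rest, varying
- pin: the loose pull pin, 60 g, standing upright in its stand. Origin: on its axis at the underside of the collar. Below: steel shank 8 mm diameter, 34 mm long, tapered over the last 4 mm. Above: collar 18 mm diameter, 4 mm high, then a blue square handle 16 x 16 mm, from 4 to 44 mm above the origin, its faces square to the pin's x and y axes. z up
- stand: wooden stand block, fixed, 52 x 52 mm, 45 mm high, origin at the centre of its underside, with an upright 12 mm hole in the middle in which the pin stands, its collar on the block's top
- gauge: nickel reference gauge, loose, lying face up: 72 mm diameter, 30 mm thick, with a short brass stem to its -y side; origin at the centre of its underside. To be left alone
- gasket: grey fibre gasket disc, loose and flat: 64 mm diameter with a 36 mm hole, 4 mm thick; origin at the centre of its underside. To be left alone
Things that resemble listed ones, but are neither listed nor needed, are in the scene too. Leave any pink or turquoise look-alike of the pin alone.

How it is judged:
On the way:
1. the pin's shank stands through the eyelet while the slide is still in, short of the mark (horizontal distance between pin and slide below 0.01 m and z of pin in the frame of slide below 0.02 m and y of pointer in the frame of mark below -0.01 m), for 0.2 s.
At the end, for the whole second after the job is handed in: Through the last second the pointer is still and within 4 mm of the middle of the red mark; the pin is gripped and through the eyelet (collar within 20 mm above the ring, 10 mm of its axis), pulls the slide with over 3 N, and no finger or arm touches the slide (y of pointer in the frame of mark between -0.004 and 0.004 m and linear speed of slide below 0.01 m/s and horizontal distance between pin and slide below 0.01 m and z of pin in the frame of slide below 0.02 m and contact force between pin and slide above 3 N and contact force between the fingers and pin above 3 N and contact force between each of the arm, the fingers and slide below 0.5 N); the arm keeps its last pose, push and grip.
It fails at once if the gauge or the gasket shifted by more than 20 mm (distance of any of gauge, gasket from where it was at the start of the episode above 0.02 m).
It also fails if it takes over 45 s, if anything falls off the work surface, if the arm or the gripper's body presses on something with over 40 N, if the wrist force passes 120 N, or if a joint passes its speed limit or range.

### The arm

A 6-joint arm with a two-finger parallel gripper is mounted at the origin on the work surface. World frame = base frame: x ahead of the robot, y to its left, z up, the work surface at z = 0. Lengths are in m, angles in rad, forces in N, time in s.
With the tool pointing down it reaches from about 0.325 to 0.85 m from the base axis. Payload 4.4 kg.
Tool frame: the origin (TCP) lies on the centre line of the jaws, within the pads' length; the fingertips stand 14 mm ahead of it and the grasp point (between the pads) lies 5 mm behind it; z points along the fingers, y is the line along which they close (so a half turn about z gives the same grasp; the last joint's range is limited). The gripper opens to 94 mm and grips with 3 to 60 N. Pads are 16 mm wide; open, the fingers measure 119 mm over their backs; the gripper's body (75 mm by 177 mm) begins 78 mm behind the grasp point.
Start: joints at [-1.419, 0.207, 1.542, -0, 1.393, -0.15], TCP at [0.171, -0.549, 0.186] pointing down, gripper open.
Joint ranges: [-2.73, 2.73], [-0.86, 2.22], [0.23, 2.46], [-1.11, 4.25], [0.08, 2.63], [-2.82, 2.82]. Speed limits (rad/s): [2.79, 2.79, 3.14, 3.14, 3.14, 3.14].

### API

Orientations are given as a unit quaternion [x, y, z, w].
In Python, from station import robot, eyes gives the robot as it stands. The module is installed in compiled form; this text tells all that it offers.
- The arm moves only by the tool jog_arm, never from a script. Its argument "targets" is one flat list of numbers, 4 for each row, row after row: the shift along the world's x, y, z in m, then the turn about the world's z in degrees. A call has 1 to 12 rows; each row shifts and turns the commanded pose from where the row before left it; what a row does not reach is not made up. A row lasts 1/12 s, in which the tool goes at most 41.7 mm and 7.16 degrees, less where a joint would pass 70% of its speed; a pose out of reach is approached as far as the arm can. A call is refused whole if a number of a shift passes 0.0417 or a number of a turn 7.16, either way. A call with a gripper value outside its range is refused whole. "gripper" is the closure, from -1 (fully open) to 1 (shut), set as the call begins (left out, the last holds). The fingers move at their own pace and stop on an object; "squeeze" is the grip in N (left out, the last holds). Time passes only in rows, so rows that do not move let the fingers close. It gives the time, the measured TCP pose, the force, the opening and the grip force at its end, in the units of the state.
- robot.state(): the state, without advancing time (a new reading comes with each control period).
- eyes.snapshot(name): name is "scene" or "top" or "wrist"; returns a dict with "color" (420x560x3 uint8, red, green, blue), "mtx" (3x3 intrinsics, pixels), "dist_coeffs" ([k1, k2, p1, p2, k3] as OpenCV has them; the pictures are not rectified), "world_from_camera" (4x4, takes a point from camera to world coordinates). Camera axes: x right, y up, looking along -z (the intrinsics and any distortion apply to the point x, -y, -z); pixel columns grow to the right and rows downward; lengths in m; the calibration is good to about 2 mm. A picture is of the moment at which its call begins. There is no depth.
- robot.job_done(): hands the job in; it is judged then, once.
Trained networks look in the newest picture that a camera, given by its name, has taken for a name from the list of things; names that differ only in an ending like _2 or _b are one class to them, and where a whole thing is asked for, a point or a joint stands for the part that bears it (a point fixed in the world has none). Each returns a list of dicts, best first, with "p" (0 to 1); they miss things now and then, are a little off and sometimes report something else, mostly with a low value. They report only what shows in the picture. A call takes as long as a camera call. They do not tell look-alikes from the thing itself.
- eyes.silhouettes(target, camera): "region" (420x560 bool, what is visible of it) and "at" ([column, row] in pixels, amid what is visible of it).
- eyes.pinpoint(target, camera): "at" ([column, row] in pixels: a listed point, or the origin of a listed thing).
The state is a dict: "time": time; "qpos": joint angles; "qd": joint speeds; "joint_efforts": joint torques, N m; "eef_pos": TCP position; "tcp_rot": TCP orientation; "force": force on the tool from outside, world axes, zero at the start; "moment": the same for the moment, N m; "finger_gap": finger opening in m; "finger_force": force on a finger pad.
Only numpy, scipy, OpenCV 4.12 (cv2) and the standard library are available. Lean on these libraries where they do the work, as an engineer would, in place of code of your own. Each camera call takes 0.05 s, during which the arm holds its last target. There are 200 camera calls.

## Working session

There is one attempt and no reset: what is moved stays moved. The work goes in short steps, Python scripts to look and compute and a tool call to move; the robot and the scene stay as the last step left them, time stands still between calls to the robot, and variables do not carry over. Pictures are saved under pics/ and viewed, at most 10 in all, crops included, and the job is handed in when it is done.

Besides the shell and the picture viewer there is one more tool, called as name(argument=value, ...), one argument or row to a line, values as JSON. jog_arm: Moves the arm, as the interface text tells. Its arguments: {"type":"object","properties":{"targets":{"type":"array"},"gripper":{"type":"number"},"squeeze":{"type":"number"}},"required":["targets"]}

```bash
mkdir -p pics; cat > h.py <<'E'
import numpy as np, cv2
from station import robot, eyes
def snap(n,f=None):
    s=eyes.snapshot(n)
    if f: cv2.imwrite('pics/'+f,s['color'][:,:,::-1])
    return s
def ray(s,px):
    u=cv2.undistortPoints(np.array([[px]],float),np.array(s['mtx']),np.array(s['dist_coeffs']))[0,0]
    T=np.array(s['world_from_camera']); d=T[:3,:3]@np.array([u[0],-u[1],-1.]); return T[:3,3],d
def atz(s,px,z):
    o,d=ray(s,px); return o+d*(z-o[2])/d[2]
def proj(s,P):
    T=np.linalg.inv(np.array(s['world_from_camera'])); p=T[:3,:3]@np.array(P)+T[:3,3]
    return cv2.projectPoints(np.array([[p[0],-p[1],-p[2]]]),np.zeros(3),np.zeros(3),np.array(s['mtx']),np.array(s['dist_coeffs']))[0][0,0]
def tri(r):
    A=np.zeros((3,3));b=np.zeros(3)
    for o,d in r:
        d=d/np.linalg.norm(d);M=np.eye(3)-np.outer(d,d);A+=M;b+=M@o
    return np.linalg.solve(A,b)
E
cat > a.py <<'E'
from h import *
np.set_printoptions(precision=4,suppress=True)
H=dict(rig=0,slide=.055,pointer=.046,mark=.042,pin=.045,stand=0,gauge=0,gasket=0)
for c in ['scene','top']:
    s=snap(c,c+'.png'); print(c,np.array(s['world_from_camera'])[:3,3])
    for t,z in H.items():
        for r in eyes.pinpoint(t,c)[:4]: print(t,round(r['p'],2),np.round(r['at']),atz(s,r['at'],z))
print(robot.state())
E
python3 a.py
```

```text
scene [0.9376 0.6983 0.5553]
rig 0.97 [194. 178.] [ 0.5809 -0.2217  0.    ]
slide 0.43 [195. 169.] [ 0.5955 -0.1676  0.055 ]
pointer 0.42 [173. 173.] [ 0.6414 -0.1899  0.046 ]
mark 0.43 [180. 184.] [ 0.6429 -0.1433  0.042 ]
pin 0.8 [368. 250.] [0.4514 0.246  0.045 ]
pin 0.8 [404. 240.] [0.3749 0.2593 0.045 ]
pin 0.61 [369. 226.] [0.3998 0.1926 0.045 ]
pin 0.5 [174. 171.] [ 0.6337 -0.1992  0.045 ]
stand 0.71 [367. 266.] [0.4414 0.241  0.    ]
stand 0.51 [278. 251.] [0.5573 0.1189 0.    ]
gauge 0.58 [323. 318.] [0.5895 0.3018 0.    ]
gasket 0.62 [280. 253.] [0.5578 0.1247 0.    ]
top [0.3522 0.0487 0.8977]
rig 0.69 [412. 164.] [ 0.5848 -0.2285  0.    ]
slide 0.8 [388. 153.] [ 0.5922 -0.1664  0.055 ]
pointer 0.76 [403. 135.] [ 0.6301 -0.2     0.046 ]
mark 0.41 [370. 132.] [ 0.639  -0.1375  0.042 ]
pin 0.45 [200. 265.] [0.3889 0.1802 0.045 ]
pin 0.43 [165. 236.] [0.4417 0.2435 0.045 ]
pin 0.41 [161. 276.] [0.3712 0.2482 0.045 ]
stand 0.84 [171. 235.] [0.4489 0.2433 0.    ]
gauge 0.57 [144. 169.] [0.5795 0.2994 0.    ]
gasket 0.62 [230. 175.] [0.5666 0.1314 0.    ]
{'time': 0.9, 'qpos': array([-1.4195,  0.2066,  1.5415, -0.    ,  1.3935, -0.1505]), 'qd': array([ 0.0006, -0.0004,  0.0005, -0.0021,  0.0008,  0.0004]), 'joint_efforts': array([  0.0006, -37.0875, -28.1764,   0.0699,   0.0274,  -0.    ]), 'eef_pos': array([ 0.1709, -0.549 ,  0.1859]), 'tcp_rot': array([ 0.9886,  0.1503, -0.    , -0.    ]), 'force': array([ 0.3214, -0.2103, -0.1796]), 'moment': array([ 0.0606, -0.0079, -0.0197]), 'finger_force': 0.0, 'finger_gap': 0.09388302723869463}
```

```bash
python3 -c "
import cv2,numpy as np
a=cv2.imread('pics/scene.png');b=cv2.imread('pics/top.png')
cv2.imwrite('pics/cmp.png',np.hstack([cv2.resize(a[190:340,250:450],(400,300),interpolation=2),cv2.resize(b[150:300,100:300],(400,300),interpolation=2)]))"
```

```text
(no output)
```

View pics/scene.png

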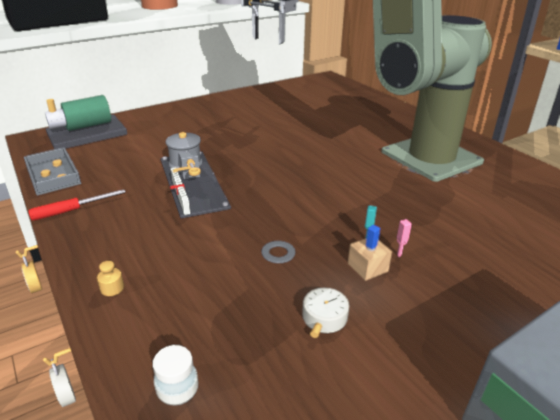

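View pics/top.png

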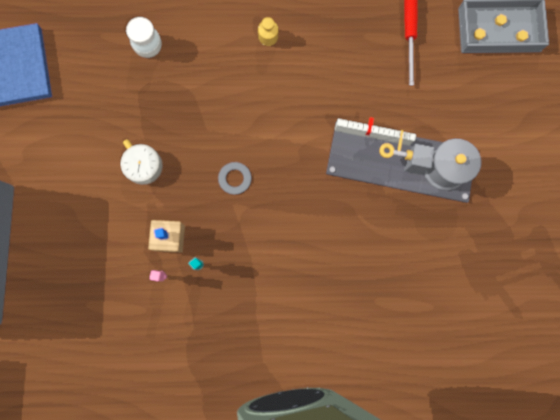

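View pics/cmp.png

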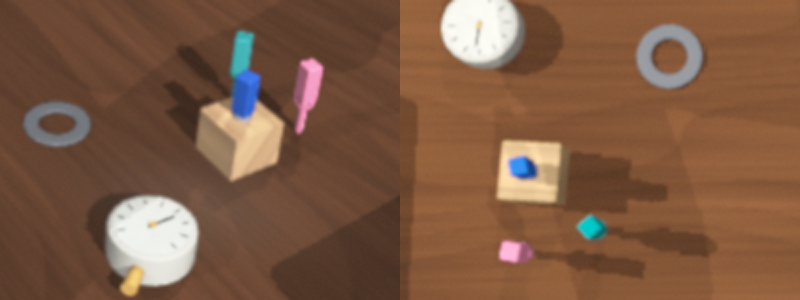

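Candidates for the pin are blue in the stand (scene 372,237; top 160,233), turquoise (scene 370,215; top 195,264) and pink (scene 404,232; top 157,276). The crop confirms the blue handle in the wooden block, near (0.445, 0.245). The gauge, gasket and rig agree with the detections. Next I go above the pin.

jog_arm(
  targets=[0.022,0.035,0.002,0,0.022,0.035,0.002,0,0.022,0.035,0.002,0,0.022,0.035,0.002,0,0.022,0.035,0.002,0,0.022,0.035,0.002,0,0.022,0.035,0.002,0,0.022,0.035,0.002,0,0.022,0.035,0.002,0,0.022,0.035,0.002,0],
  gripper=-0.1,
)

```text
time: 1.73
eef_pos: [0.3916, -0.1972, 0.2064]
tcp_rot: [0.989, 0.15, 0.0, 0.0]
force: [0.4, 0.2, -0.4]
finger_gap: 0.0513
finger_force: 0.0
```

jog_arm(
  targets=[0.005,0.04,0,0,0.005,0.04,0,0,0.005,0.04,0,0,0.005,0.04,0,0,0.005,0.04,0,0,0.005,0.04,0,0,0.005,0.04,0,0,0.005,0.04,0,0,0.005,0.04,0,0,0.005,0.04,0,0,0.003,0.04,0,0,0,0,0,0],
)

```text
time: 2.73
eef_pos: [0.4435, 0.2472, 0.2061]
tcp_rot: [0.988, 0.154, 0.001, -0.002]
force: [-0.0, -0.7, -0.2]
finger_gap: 0.0517
finger_force: 0.0
```

```bash
cat > b.py <<'E'
from h import *
np.set_printoptions(precision=4,suppress=True)
import sys
s=snap('wrist',sys.argv[1]); st=robot.state(); print(st['eef_pos'],st['tcp_rot'],st['finger_gap'],np.array(s['world_from_camera'])[:3,3])
for t,z in [('pin',.045),('stand',0)]:
    for r in eyes.pinpoint(t,'wrist')[:3]: print(t,round(r['p'],2),np.round(r['at']),atz(s,r['at'],z))
# top face by blue
for c in ['wrist','top','scene']:
    if c!='wrist': s=snap(c)
    h=cv2.cvtColor(s['color'],cv2.COLOR_RGB2HSV)
    m=cv2.inRange(h,(108,150,60),(125,255,255))
    cs=[k for k in cv2.findContours(m,0,2)[0] if cv2.contourArea(k)>30]
    for k in cs:
        x=k[:,0].mean(0)
        print(c,cv2.contourArea(k),x,[atz(s,p[0],.089)[:2].round(4) for p in cv2.approxPolyDP(k,3,True)] if c=='wrist' else atz(s,x,.07))
E
python3 b.py w1.png
```

```text
[0.4435 0.244  0.2059] [ 0.9882  0.1533 -0.     -0.0002] 0.05179725977883813 [0.5159 0.2694 0.4055]
pin 0.83 [283. 196.] [0.4419 0.2465 0.045 ]
pin 0.55 [250. 218.] [0.4025 0.2769 0.045 ]
pin 0.55 [318. 245.] [0.3948 0.1853 0.045 ]
stand 0.69 [286. 185.] [0.4474 0.2444 0.    ]
wrist 34.5 [287.6471 193.3529] [array([0.4568, 0.2512]), array([0.4524, 0.2509]), array([0.4552, 0.2419]), array([0.4497, 0.2378]), array([0.4586, 0.2419])]
scene 187.5 [372.52 234.88] [0.4405 0.2414 0.07  ]
```

View pics/w1.png

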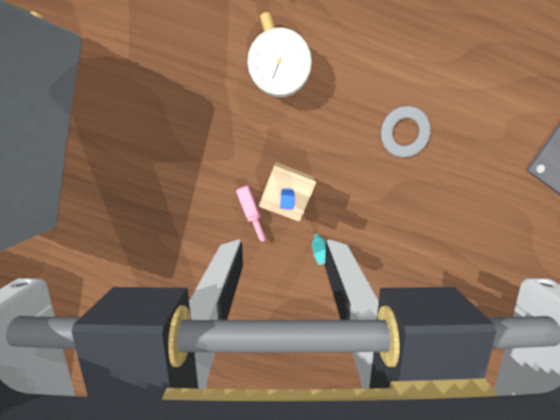

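The wrist view shows the pin at (287,198) in the stand, with pink at (250,212), turquoise at (320,250), the gauge at (280,62) and the gasket at (405,132). I zoom in for the handle's yaw.

```bash
python3 - <<'E'
from h import *
s=snap('wrist')
c=s['color'][160:245,230:345,::-1]
cv2.imwrite('pics/w1z.png',cv2.resize(c,None,fx=6.9,fy=6.9,interpolation=cv2.INTER_CUBIC))
for z in (.049,.089):
  for d in (0,45):
    pass
# handle corner model for several yaws: fit silhouettes in wrist view
r=eyes.silhouettes('pin','wrist')
h=cv2.cvtColor(s['color'],cv2.COLOR_RGB2HSV)
m=cv2.inRange(h,(105,110,40),(130,255,255))>0
n,l,stt,ce=cv2.connectedComponentsWithStats(m.astype(np.uint8))
i=1+stt[1:,4].argmax(); m=l==i; print(stt[i],ce[i])
M=cv2.resize(m.astype(np.float32),None,fx=4,fy=4,interpolation=cv2.INTER_LINEAR)[600:1000,900:1400]>.5
best=[]
for yaw in range(-45,45,3):
  for x in np.arange(.434,.456,.001):
    for y in np.arange(.234,.256,.001):
      a=np.radians(yaw); P=[]
      for z in (.049,.089):
        for sx,sy in ((1,1),(1,-1),(-1,1),(-1,-1)):
          P.append(proj(s,[x+.008*(sx*np.cos(a)-sy*np.sin(a)),y+.008*(sx*np.sin(a)+sy*np.cos(a)),z]))
      hull=cv2.convexHull(((np.array(P)+.5)*4-[900,600]).astype(np.int32))
      I=np.zeros(M.shape,np.uint8);cv2.fillConvexPoly(I,hull,1);I=I>0
      best.append(((I&M).sum()/(I|M).sum(),yaw,round(x,4),round(y,4)))
best.sort(reverse=True);print(*best[:14],sep='\n')
E
```

```text
[273 187  14  20 237] [279.40506329 196.78059072]
(np.float64(0.722360605479977), 15, np.float64(0.447), np.float64(0.244))
(np.float64(0.7204424103737604), 9, np.float64(0.447), np.float64(0.244))
(np.float64(0.7193315609570832), 9, np.float64(0.445), np.float64(0.244))
(np.float64(0.7186963979416809), 9, np.float64(0.447), np.float64(0.243))
(np.float64(0.7186492126731171), 15, np.float64(0.446), np.float64(0.244))
(np.float64(0.7185128983308042), 21, np.float64(0.445), np.float64(0.243))
(np.float64(0.7185128983308042), 9, np.float64(0.446), np.float64(0.244))
(np.float64(0.7174242424242424), 18, np.float64(0.446), np.float64(0.243))
(np.float64(0.7172883923499337), 12, np.float64(0.445), np.float64(0.243))
(np.float64(0.7167739492616433), 12, np.float64(0.446), np.float64(0.243))
(np.float64(0.7166099129776768), 15, np.float64(0.446), np.float64(0.243))
(np.float64(0.7163470666413518), 12, np.float64(0.446), np.float64(0.245))
(np.float64(0.7157974300831443), 18, np.float64(0.446), np.float64(0.244))
(np.float64(0.7157974300831443), 6, np.float64(0.445), np.float64(0.244))
```

View pics/w1z.png

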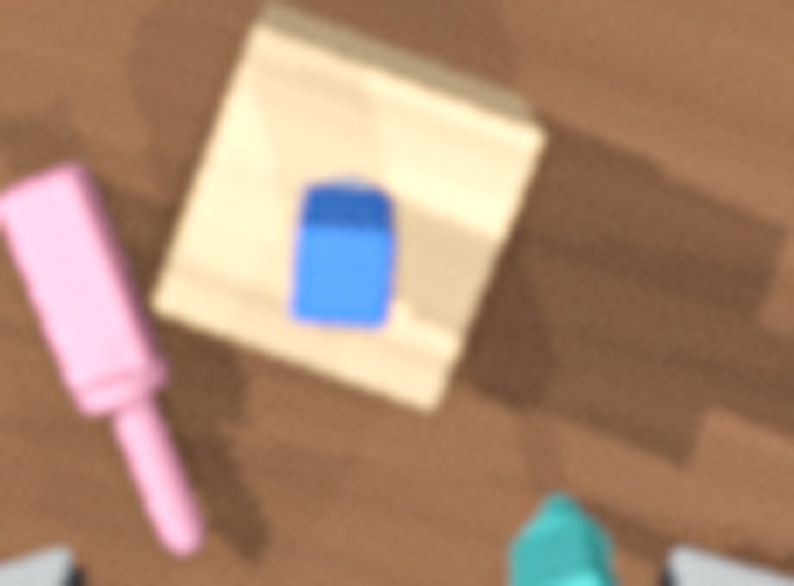

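```bash
python3 - <<'E'
from h import *
s=snap('wrist')
g=lambda u,v:(230+(u+.5)/6.9-.5,160+(v+.5)/6.9-.5)
for p in [(343,275),(303,226),(390,231),(385,325),(295,319)]: print(atz(s,g(*p),.089).round(4))
print('stand',[atz(s,g(*p),.045)[:2].round(4) for p in [(262,27),(545,135),(435,410),(155,305)]],robot.state()['time'])
E
```

```text
[0.4464 0.2437 0.089 ]
[0.452  0.2517 0.089 ]
[0.4551 0.2388 0.089 ]
[0.4408 0.2352 0.089 ]
[0.4376 0.2487 0.089 ]
stand [array([0.4739, 0.2669]), array([0.4705, 0.2152]), array([0.4179, 0.2183]), array([0.4218, 0.2711])] 3.1333
```

jog_arm(
  targets=[0.003,-0.0005,-0.01,-3.5,0,0,-0.025,0,0,0,-0.025,0,0,0,-0.025,0,0,0,-0.025,0,0,0,-0.019,0,0,0,-0.01,0,0,0,0,0,0,0,0,0],
)

```text
time: 3.88
eef_pos: [0.4472, 0.24, 0.0672]
tcp_rot: [0.993, 0.12, -0.0, 0.0]
force: [-0.7, 0.6, -0.2]
finger_gap: 0.0515
finger_force: 0.0
```

jog_arm(
  targets=[0,0,0,0,0,0,0,0,0,0,0,0,0,0,0,0,0,0,0,0,0,0,0,0],
  gripper=1,
  squeeze=50,
)

```text
time: 4.38
eef_pos: [0.4471, 0.2407, 0.0674]
tcp_rot: [0.993, 0.12, 0.0, -0.0]
force: [0.4, 0.2, 1.2]
finger_gap: 0.0153
finger_force: 32.2
```

jog_arm(
  targets=[0,0,0.015,0,0,0,0.03,0,0,0,0.03,0,0,0,0.03,0,0,0,0.03,0],
)

```text
time: 4.8
eef_pos: [0.4464, 0.2404, 0.2031]
tcp_rot: [0.993, 0.12, -0.0, 0.0]
force: [0.4, -0.2, 0.1]
finger_gap: 0.014
finger_force: 50.0
```

jog_arm(
  targets=[0.011,-0.0355,0,-2,0.011,-0.0355,0,-2,0.011,-0.0355,0,-2,0.011,-0.0355,0,-2,0.011,-0.0355,0,-2,0.011,-0.0355,0,-2,0.011,-0.0355,0,-2,0.011,-0.0355,0,-2,0.011,-0.0355,0,-2,0.011,-0.0355,0,-2,0.011,-0.0355,0,0,0,0,0,0],
)

```text
time: 5.8
eef_pos: [0.569, -0.1566, 0.2015]
tcp_rot: [0.998, -0.057, 0.001, 0.002]
force: [-0.2, 0.5, -0.0]
finger_gap: 0.0141
finger_force: 50.0
```

```bash
cat > c.py <<'E'
from h import *
import sys
np.set_printoptions(precision=4,suppress=True)
st=robot.state(); print(st['time'],st['eef_pos'],st['tcp_rot'],st['finger_gap'],st['finger_force'],st['force'])
H=dict(rig=0,slide=.055,pointer=.046,mark=.042)
R={}
for c in ['wrist','top','scene']:
    s=snap(c,sys.argv[1]+c+'.png')
    for t,z in list(H.items())+[('pin',None)]:
        for r in eyes.pinpoint(t,c)[:2]:
            if z is None: z=.2
            print(c,t,round(r['p'],2),np.round(r['at'],1),atz(s,r['at'],z))
            R.setdefault(t,[]).append((r['p'],ray(s,r['at'])))
for t,v in R.items():
    v=[x for p,x in v if p>.4]
    if t!='pin' and len(v)>1: print(t,'tri',tri(v))
E
python3 c.py r1
```

```text
5.8 [ 0.569  -0.1566  0.2015] [ 0.9984 -0.0572  0.0005  0.0017] 0.014109973596105874 49.95278673246503 [-0.1625  0.5458 -0.0491]
wrist rig 0.72 [331.2 168.6] [ 0.5877 -0.2237  0.    ]
wrist rig 0.51 [ 80.2 216.7] [0.5623 0.1265 0.    ]
wrist slide 0.81 [289.  170.3] [ 0.599 -0.168  0.055]
wrist pointer 0.68 [ 82.3 218.1] [0.5696 0.0909 0.046 ]
wrist pointer 0.58 [311.6 133.7] [ 0.636  -0.1979  0.046 ]
wrist pin 0.9 [277.  236.7] [ 0.5731 -0.1534  0.2   ]
top slide 0.59 [387.1 152.2] [ 0.5943 -0.1657  0.055 ]
top pin 0.88 [152.6 265. ] [0.3832 0.2253 0.2   ]
top pin 0.81 [182.3 260.7] [0.389  0.1821 0.2   ]
scene rig 0.84 [192.6 176. ] [ 0.5784 -0.2327  0.    ]
scene pointer 0.67 [175.4 173.3] [ 0.6361 -0.1871  0.046 ]
scene mark 0.44 [180.2 183.2] [ 0.6416 -0.147   0.042 ]
scene pin 0.58 [398.5 262. ] [0.584  0.4208 0.2   ]
scene pin 0.56 [204.2 117.2] [ 0.5921 -0.1037  0.2   ]
rig tri [ 0.6209 -0.0985  0.1659]
slide tri [ 0.5975 -0.1682  0.0443]
pointer tri [ 0.6399 -0.0994  0.1702]
```

View pics/r1wrist.png

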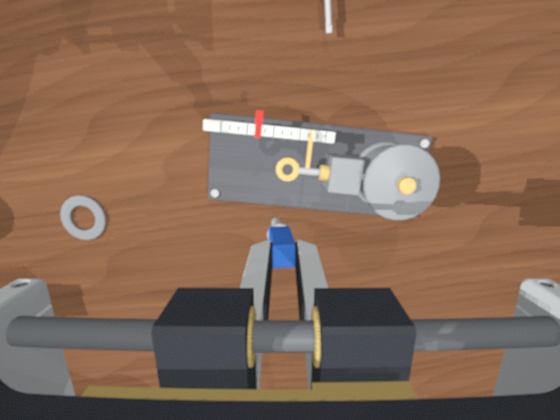

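```bash
python3 - <<'E'
from h import *
np.set_printoptions(precision=4,suppress=True)
s=snap('wrist'); img=s['color']; h=cv2.cvtColor(img,cv2.COLOR_RGB2HSV)
m=cv2.inRange(h,(15,110,110),(32,255,255)); m[:150]=0;m[190:]=0;m[:,:270]=0;m[:,301:]=0
k=max(cv2.findContours(m,0,1)[0],key=len); (cx,cy),(a,b),_=cv2.fitEllipse(k[k[:,0,0]<297]);print('ring',cx,cy,a,b,atz(s,(cx,cy),.053))
r=cv2.inRange(h,(0,150,100),(8,255,255))|cv2.inRange(h,(172,150,100),(179,255,255)); r[:100]=0;r[145:]=0
ys,xs=np.nonzero(r); print('red',xs.mean(),ys.mean(),xs.min(),xs.max(),ys.min(),ys.max()); rm=atz(s,(xs.mean(),ys.mean()),.042);print(rm)
A,B=atz(s,(205,125),.042),atz(s,(334,137),.042); print('bar',A,B,np.degrees(np.arctan2(*(A-B)[:2])))
P=atz(s,(311.6,132.7),.046);print('ptr',P)
for z in (.179,.145): print('pin proj',z,proj(s,[*robot.state()['eef_pos'][:2],z]))
cv2.imwrite('pics/z2.png',cv2.resize(np.hstack([img[100:190,240:350],img[195:285,230:340]])[:,:,::-1],None,fx=3.6,fy=3.6,interpolation=2))
E
```

```text
Traceback (most recent call last):
cv2.error: OpenCV(4.12.0) /io/opencv/modules/imgproc/src/shapedescr.cpp:361: error: (-201:Incorrect size of input array) There should be at least 5 points to fit the ellipse in function 'fitEllipseNoDirect'
```

```bash
cat > d.py <<'E'
from h import *
np.set_printoptions(precision=4,suppress=True)
s=snap('wrist'); img=s['color']; h=cv2.cvtColor(img,cv2.COLOR_RGB2HSV)
m=cv2.inRange(h,(10,120,90),(35,255,255)); m[:150]=0;m[190:]=0;m[:,:270]=0;m[:,301:]=0
ys,xs=np.nonzero(m); print('ring',xs.min(),xs.max(),ys.min(),ys.max())
w=(cv2.inRange(h,(0,0,150),(179,60,255))); w[:110]=0;w[145:]=0;w[:,:195]=0;w[:,340:]=0
r=cv2.inRange(h,(0,150,100),(8,255,255))|cv2.inRange(h,(172,150,100),(179,255,255)); r[:100]=0;r[145:]=0
cx,cy=288,170; print('eye',atz(s,(cx,cy),.053))
ys,xs=np.nonzero(r); print('red',xs.mean(),ys.mean(),xs.min(),xs.max(),ys.min(),ys.max()); print(atz(s,(xs.mean(),ys.mean()),.043))
ys,xs=np.nonzero(w); vx,vy,x0,y0=cv2.fitLine(np.c_[xs,ys].astype(np.float32),cv2.DIST_HUBER,0,.01,.01).ravel()
A,B=[atz(s,(u,y0+vy/vx*(u-x0)),.042) for u in (206,333)]; print('bar',A,B,np.degrees(np.arctan2(*(A-B)[:2])))
print('ptr',atz(s,(311.6,132.7),.046))
for z in (.179,.145): print('pin proj',z,proj(s,[*robot.state()['eef_pos'][:2],z]))
cv2.imwrite('pics/z2.png',cv2.resize(np.hstack([img[100:190,240:350],img[195:285,230:340]])[:,:,::-1],None,fx=3.6,fy=3.6,interpolation=2))
E
python3 d.py
```

```text
Traceback (most recent call last):
  File "d.py", line 5, in <module>
    ys,xs=np.nonzero(m); print('ring',xs.min(),xs.max(),ys.min(),ys.max())
                                      ~~~~~~^^
ValueError: zero-size array to reduction operation minimum which has no identity
```

```bash
sed -i "s/^s=snap('wrist'); /s=snap('wrist','w3.png'); /; s/^ys,xs=np.nonzero(m).*$/print(img[165:176,278:300:3].tolist(), robot.state()['eef_pos'])/" d.py; python3 d.py
```

```text
[[[127, 128, 134], [139, 134, 135], [255, 236, 161], [255, 230, 154], [161, 147, 134], [128, 131, 138], [126, 128, 136], [213, 187, 142]], [[128, 130, 135], [142, 138, 136], [255, 234, 159], [255, 224, 147], [139, 133, 132], [128, 128, 135], [127, 129, 135], [193, 170, 138]], [[127, 131, 135], [142, 137, 136], [255, 237, 162], [255, 227, 150], [133, 130, 132], [129, 130, 136], [127, 128, 135], [186, 165, 136]], [[129, 130, 136], [139, 135, 134], [255, 237, 162], [255, 229, 153], [130, 127, 129], [128, 131, 137], [125, 128, 135], [197, 174, 136]], [[130, 131, 137], [140, 135, 136], [255, 236, 160], [255, 231, 155], [144, 136, 127], [126, 126, 133], [124, 127, 135], [217, 191, 140]], [[131, 131, 137], [137, 134, 136], [255, 233, 157], [255, 232, 156], [172, 150, 122], [125, 127, 135], [129, 129, 135], [237, 207, 142]], [[134, 135, 141], [135, 134, 139], [255, 226, 156], [255, 233, 157], [209, 180, 121], [135, 131, 131], [153, 141, 126], [255, 224, 150]], [[134, 135, 141], [133, 136, 142], [239, 210, 150], [255, 234, 158], [240, 209, 135], [176, 155, 120], [206, 179, 125], [255, 234, 158]], [[133, 136, 141], [131, 134, 141], [215, 190, 144], [255, 233, 157], [255, 229, 153], [229, 199, 129], [247, 216, 144], [255, 237, 161]], [[133, 136, 141], [134, 136, 143], [188, 168, 142], [255, 234, 158], [255, 234, 158], [255, 227, 151], [255, 234, 157], [255, 236, 158]], [[134, 137, 143], [134, 137, 142], [157, 147, 141], [255, 226, 154], [255, 234, 158], [255, 235, 159], [255, 236, 161], [255, 234, 158]]] [ 0.5679 -0.1501  0.2019]
eye [ 0.5979 -0.1597  0.053 ]
red 265.5625 118.48125 262 270 107 134
[ 0.6571 -0.1407  0.043 ]
bar [ 0.6619 -0.0732  0.042 ] [ 0.631  -0.2151  0.042 ] 12.274311672251761
ptr [ 0.6361 -0.1905  0.046 ]
pin proj 0.179 [282.3629 231.7794]
pin proj 0.145 [282.4143 219.1261]
```

View pics/z2.png

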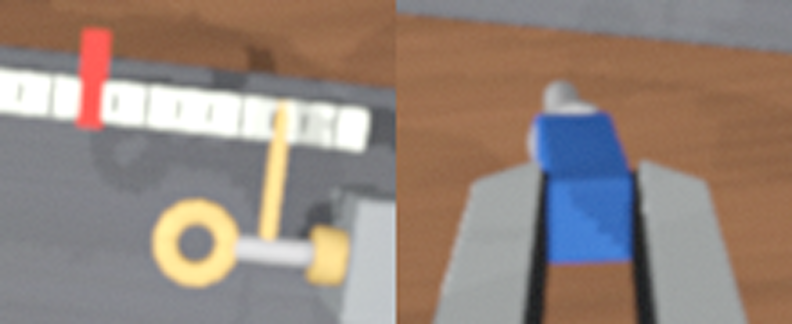

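The wrist crop shows the eyelet at (294,167), mark at (265.5,127), pointer tip at (318,128.5), and the pin gripped with a slight tilt (tip about 6 px left of the tool axis). Next I locate the pin in the hand.

```bash
cat > e.py <<'E'
from h import *
np.set_printoptions(precision=4,suppress=True)
st=robot.state(); print(st['time'],st['eef_pos'],st['tcp_rot'],st['qd'])
s=snap('wrist')
g=lambda u,v:(240+(u+.5)/3.6-.5,100+(v+.5)/3.6-.5)
q=lambda u,v:(230+(u-396+.5)/3.6-.5,195+(v+.5)/3.6-.5)
for n,p,z in [('eye',(195,242),.055),('mark',(93,98),.042),('ptr',(283,104),.046),('barL',(20,93),.042),('barR',(355,128),.042)]: print(n,atz(s,g(*p),z))
print('coll',atz(s,q(565,130),st['eef_pos'][2]-.0224),'tip',atz(s,q(562,90),st['eef_pos'][2]-.055),'hand top',atz(s,q(589,219),st['eef_pos'][2]+.0216))
R=[]
for c in ['wrist','scene','top']:
    s=snap(c)
    for r in eyes.pinpoint('pin',c)[:4]:
        o,d=ray(s,r['at']); x=atz(s,r['at'],.18)
        if np.hypot(*(x-st['eef_pos'])[:2])<.05: print(c,r['p'],r['at'],x); R.append((o,d))
    for r in eyes.pinpoint('slide',c)[:1]: print(c,'slide',r['p'],atz(s,r['at'],.055))
if len(R)>1: print('pin',tri(R))
E
python3 e.py
```

```text
6.85 [ 0.5679 -0.1501  0.2019] [ 0.9985 -0.0542 -0.     -0.    ] [ 0.0001  0.0003  0.0002 -0.0007 -0.0003  0.0002]
eye [ 0.601  -0.1666  0.055 ]
mark [ 0.6481 -0.1394  0.042 ]
ptr [ 0.6398 -0.1984  0.046 ]
barL [ 0.6521 -0.1168  0.042 ]
barR [ 0.63  -0.221  0.042]
coll [ 0.5694 -0.1458  0.1795] tip [ 0.5686 -0.1444  0.1469] hand top [ 0.5674 -0.1507  0.2235]
wrist 0.82 [277.1, 235.2] [ 0.5659 -0.1458  0.18  ]
wrist slide 0.57 [ 0.6007 -0.1689  0.055 ]
scene 0.73 [204.2, 118.5] [ 0.5756 -0.1424  0.18  ]
scene slide 0.47 [ 0.5989 -0.1653  0.055 ]
top slide 0.6 [ 0.5908 -0.1652  0.055 ]
pin [ 0.5696 -0.1468  0.1789]
```

jog_arm(
  targets=[0.0155,-0.0105,-0.015,-4,0.0155,-0.011,-0.02,0,0,0,-0.02,0,0,0,-0.01,0,0,0,-0.005,0,0,0,0,0,0,0,0,0,0,0,0,0,0,0,0,0,0,0,0,0],
)

```text
time: 8.18
eef_pos: [0.5996, -0.1717, 0.1334]
tcp_rot: [0.996, -0.089, 0.001, 0.0]
force: [0.8, 0.3, -0.3]
finger_gap: 0.0142
finger_force: 50.0
```

```bash
python3 - <<'E'
from h import *
s=snap('wrist');st=robot.state();print(st['time'],st['eef_pos'],st['tcp_rot'])
e=st['eef_pos']
a=s['color'][130:250,210:360,::-1]; t=snap('scene')
b=t['color'][130:220,140:252,::-1]
print('tip proj',proj(s,e+[.001,.005,-.055]),'eye',proj(s,[.6,-.1665,.055]))
cv2.imwrite('pics/z4.png',np.hstack([cv2.resize(a,(450,360),interpolation=2),cv2.resize(b,(350,360),interpolation=2)]))
E
```

```text
8.2333 [ 0.59946234 -0.17168711  0.13310132] [ 9.96040730e-01 -8.88927845e-02  9.14554767e-04  3.17961613e-04]
tip proj [276.48633494 219.94435607] eye [276.85683638 213.44068024]
```

View pics/z4.png

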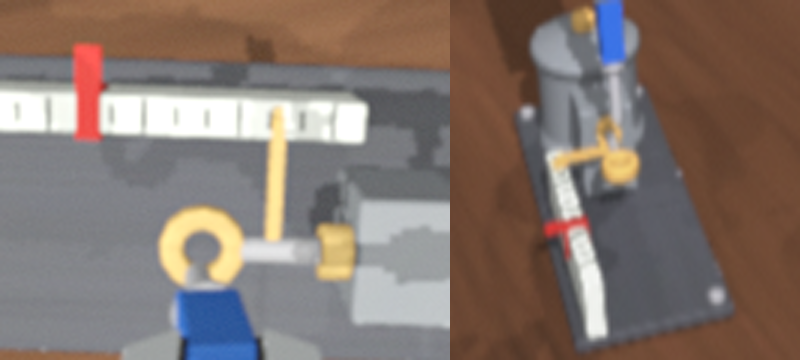

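Eyelet (277,213) and pin tip (276.5,219) line up as predicted, so I lower the pin.

jog_arm(
  targets=[0,0,-0.008,0,0,0,-0.008,0,0,0,-0.008,0,0,0,-0.006,0,0,0,0,0,0,0,0,0],
)

```text
time: 8.78
eef_pos: [0.5982, -0.1712, 0.1007]
tcp_rot: [0.996, -0.089, -0.001, -0.0]
force: [0.5, -0.4, -0.4]
finger_gap: 0.0141
finger_force: 50.0
```

jog_arm(
  targets=[0,0,-0.008,0,0,0,-0.007,0,0,0,-0.005,0,0,0,0,0,0,0,0,0,0,0,0,0],
)

```text
time: 9.28
eef_pos: [0.599, -0.1716, 0.082]
tcp_rot: [0.996, -0.089, 0.0, 0.0]
force: [-0.9, 0.6, -0.3]
finger_gap: 0.0142
finger_force: 50.0
```

jog_arm(
  targets=[0,0,0,0,0,0,0,0,0.001,0.005,0,0,0.001,0.005,0,0,0.001,0.005,0,0,0.001,0.005,0,0,0.001,0.005,0,0,0.001,0.005,0,0,0.001,0.005,0,0,0.001,0.005,0,0,0,0,0,0,0,0,0,0],
)

```text
time: 10.28
eef_pos: [0.6073, -0.1331, 0.0827]
tcp_rot: [0.996, -0.088, 0.001, 0.002]
force: [-0.8, -6.3, 0.8]
finger_gap: 0.0144
finger_force: 49.6
```

```bash
cat > f.py <<'E'
from h import *
import sys
np.set_printoptions(precision=4,suppress=True)
s=snap('wrist');st=robot.state();print(st['time'],st['eef_pos'],st['force'],st['finger_gap'])
img=s['color'];h=cv2.cvtColor(img,cv2.COLOR_RGB2HSV)
r=cv2.inRange(h,(0,130,100),(8,255,255))|cv2.inRange(h,(172,130,100),(179,255,255))
n,l,q,ce=cv2.connectedComponentsWithStats(r)
for i in range(1,n):
    if q[i,4]>40: print('red',q[i],ce[i],atz(s,ce[i],.044))
for t,z in [('pointer',.046),('mark',.042),('slide',.055)]:
    for k in eyes.pinpoint(t,'wrist')[:2]: print(t,round(k['p'],2),k['at'],atz(s,k['at'],z))
x,y=proj(s,st['eef_pos']+[.05,0,-.03]).astype(int); y0=max(0,y-60);x0=max(0,x-80)
print(x0,y0); cv2.imwrite('pics/'+sys.argv[1],cv2.resize(img[y0:y0+120,x0:x0+160,::-1],None,fx=5,fy=5,interpolation=2))
E
python3 f.py f1.png
```

```text
10.3333 [ 0.6073 -0.1332  0.0827] [-0.9306 -6.3782  1.3783] 0.014629837107731324
red [275 148  13  39 364] [280.2253 165.4258] [ 0.6557 -0.1403  0.044 ]
pointer 0.88 [315.2, 179.1] [ 0.6407 -0.1652  0.046 ]
mark 0.85 [277.2, 177.0] [ 0.647  -0.1362  0.042 ]
slide 0.95 [285.0, 232.1] [ 0.6052 -0.1349  0.055 ]
190 106
```

jog_arm(
  targets=[0.001,0.005,0,0,0.001,0.005,0,0,0.001,0.005,0,0,0.001,0.005,0,0,0,0.002,0,0,0,0,0,0,0,0,0,0,0,0,0,0,0,0,0,0],
)

```text
time: 11.23
eef_pos: [0.6113, -0.1126, 0.0828]
tcp_rot: [0.996, -0.089, 0.001, 0.003]
force: [-1.7, -8.7, 1.0]
finger_gap: 0.0143
finger_force: 49.7
```

```bash
python3 f.py f2.png
```

```text
11.2833 [ 0.6113 -0.1126  0.0828] [-1.3364 -8.8654  1.5688] 0.01426813685994203
red [301 149  14  38 370] [306.9973 166.0568] [ 0.6555 -0.1402  0.044 ]
pointer 0.66 [312.6, 175.3] [ 0.648  -0.1432  0.046 ]
mark 0.95 [304.8, 178.8] [ 0.6457 -0.137   0.042 ]
slide 0.82 [284.7, 228.2] [ 0.6123 -0.1148  0.055 ]
190 106
```

View pics/f2.png

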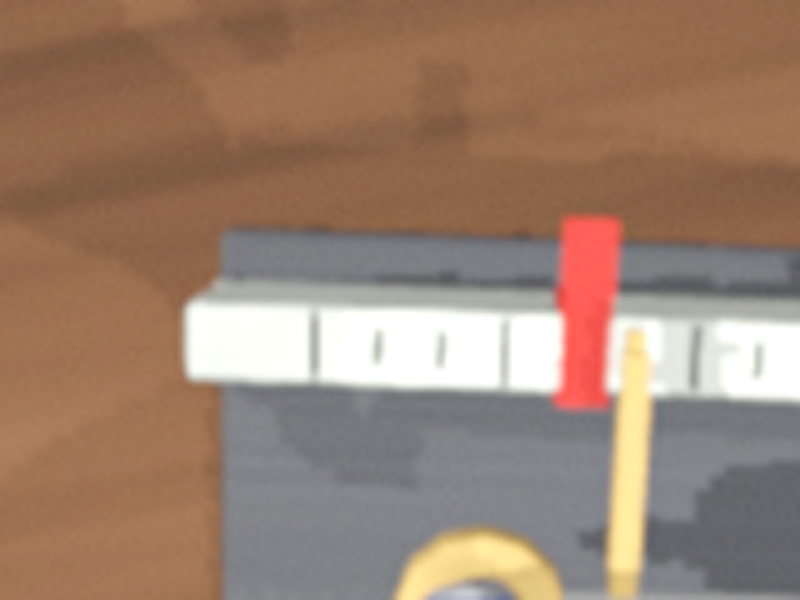

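jog_arm(
  targets=[0.0008,0.004,0,0,0.0007,0.0037,0,0,0,0,0,0,0,0,0,0,0,0,0,0,0,0,0,0],
)

```text
time: 11.93
eef_pos: [0.613, -0.1052, 0.0832]
tcp_rot: [0.996, -0.089, 0.001, 0.003]
force: [-0.9, -9.3, 3.1]
finger_gap: 0.0138
finger_force: 50.4
```

```bash
python3 f.py f3.png
```

```text
11.9833 [ 0.613  -0.1052  0.0832] [-1.0879 -9.2583  2.0937] 0.014312513754554794
red [310 149  15  39 325] [316.1723 164.0062] [ 0.6575 -0.1402  0.044 ]
pointer 0.69 [316.0, 179.4] [ 0.646  -0.1381  0.046 ]
mark 0.56 [315.1, 179.9] [ 0.645  -0.1376  0.042 ]
slide 0.95 [292.7, 230.5] [ 0.6109 -0.1133  0.055 ]
slide 0.5 [409.0, 216.7] [ 0.6056 -0.2048  0.055 ]
190 106
```

View pics/f3.png

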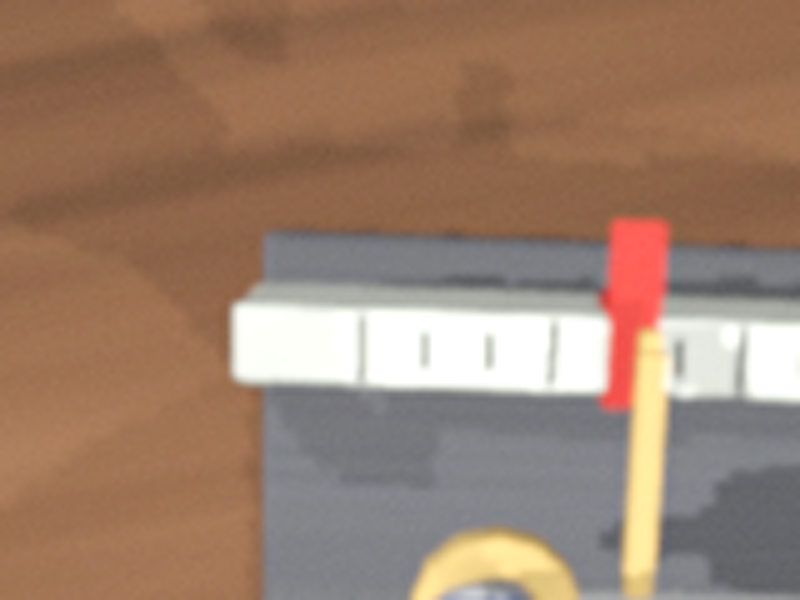

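jog_arm(
  targets=[0.0006,0.003,0,0,0,0,0,0,0,0,0,0,0,0,0,0,0,0,0,0,0,0,0,0],
  squeeze=60,
)

```text
time: 12.63
eef_pos: [0.6136, -0.1025, 0.0833]
tcp_rot: [0.996, -0.089, 0.001, 0.004]
force: [-1.4, -9.4, 2.5]
finger_gap: 0.0137
finger_force: 60.6
```

```bash
cat > g.py <<'E'
from h import *
def meas(img):
    h=cv2.cvtColor(img,cv2.COLOR_RGB2HSV)
    r=cv2.inRange(h,(0,130,100),(6,255,255))|cv2.inRange(h,(172,130,100),(179,255,255))
    b=cv2.inRange(h,(14,60,160),(32,255,255))
    for v in range(152,196,4): 
        xr=np.nonzero(r[v])[0]; xb=290+np.nonzero(b[v,290:345])[0]
        print(v,'red',xr[[0,-1]] if len(xr) else '','brass',xb[[0,-1]] if len(xb) else '')
E
python3 - <<'E'
from h import *; from g import meas
meas(cv2.imread('pics/f3.png')[2::5,2::5,::-1].copy()[:0]) if 0 else None
# old frame for reference
o=np.zeros((420,560,3),np.uint8); a=cv2.imread('pics/f3.png')[2::5,2::5,::-1]; o[106:226,190:350]=a; meas(o)
s=snap('wrist'); print('now'); meas(s['color']); 
for i in range(3):
  if i: snap('wrist')
  for t,z in [('pointer',.046),('mark',.042)]:
    print(t,[(round(k['p'],2),k['at']) for k in eyes.pinpoint(t,'wrist')[:1]])
print(robot.state()['eef_pos'],robot.state()['force'])
c=snap('scene')
for t,z in [('pin',.062),('slide',.055),('pointer',.046),('mark',.042)]: print(t,[(round(k['p'],2),atz(c,k['at'],z)) for k in eyes.pinpoint(t,'scene')[:4]])
E
```

```text
152 red [312 323] brass 
156 red [312 322] brass 
160 red [312 322] brass 
164 red [311 322] brass 
168 red [312 321] brass 
172 red [313 316] brass [318 321]
176 red [313 316] brass [318 322]
180 red [312 315] brass [317 322]
184 red [312 315] brass [317 322]
188 red  brass [316 323]
192 red  brass [316 322]
now
152 red [315 327] brass 
156 red [316 326] brass 
160 red [316 325] brass 
164 red [314 325] brass 
168 red [315 324] brass 
172 red [316 317] brass [319 322]
176 red [316 316] brass [318 323]
180 red [316 316] brass [318 323]
184 red [315 316] brass [317 323]
188 red  brass [317 323]
192 red  brass [316 323]
pointer [(0.79, [318.9, 179.1])]
mark [(0.76, [319.6, 181.9])]
pointer [(0.83, [320.1, 178.9])]
mark []
pointer [(0.96, [318.9, 177.3])]
mark [(0.55, [320.4, 177.8])]
[ 0.61358635 -0.10255408  0.08323582] [-1.19309609 -9.049442    2.09406827]
pin [(0.71, array([0.43968561, 0.30582419, 0.062     ])), (0.62, array([ 0.61250119, -0.11143276,  0.062     ]))]
slide [(0.44, array([ 0.60932584, -0.09734928,  0.055     ]))]
pointer []
mark [(0.46, array([ 0.64722461, -0.14245597,  0.042     ]))]
```

jog_arm(
  targets=[0.0001,0.0006,0,0,0,0,0,0,0,0,0,0,0,0,0,0,0,0,0,0,0,0,0,0,0,0,0,0,0,0,0,0,0,0,0,0,0,0,0,0,0,0,0,0,0,0,0,0],
)

```text
time: 14.33
eef_pos: [0.6137, -0.1021, 0.0833]
tcp_rot: [0.996, -0.089, 0.001, 0.004]
force: [-2.2, -10.1, 3.1]
finger_gap: 0.0135
finger_force: 60.7
```

```bash
python3 - <<'E'
from h import *; from g import meas
s=snap('wrist'); meas(s['color']); W=s
R={'pin':[],'slide':[]}
for c in ['wrist','scene','top']:
  if c!='wrist': s=snap(c)
  for t in R:
    for k in eyes.pinpoint(t,c)[:3]:
      x=atz(s,k['at'],.06); 
      if np.hypot(x[0]-.612,x[1]+.108)<.025: print(c,t,round(k['p'],2),k['at'],x.round(4)); R[t].append(ray(s,k['at']))
for t in R:
  if len(R[t])>1: print(t,tri(R[t]).round(4))
st=robot.state();print(st['eef_pos'],st['force'],st['finger_force'])
E
```

```text
152 red [316 327] brass 
156 red [316 326] brass 
160 red [316 326] brass 
164 red [315 326] brass 
168 red [315 325] brass 
172 red [317 324] brass [319 322]
176 red [316 317] brass [318 323]
180 red [316 316] brass [318 323]
184 red [316 316] brass [318 323]
188 red  brass [317 323]
192 red  brass [317 323]
wrist pin 0.58 [285.9, 231.1] [ 0.6137 -0.1051  0.06  ]
wrist slide 0.87 [292.6, 228.9] [ 0.6145 -0.1104  0.06  ]
scene pin 0.63 [198.3, 178.7] [ 0.6115 -0.1149  0.06  ]
scene slide 0.61 [199.5, 181.0] [ 0.6135 -0.1046  0.06  ]
pin [ 0.6155 -0.1053  0.0658]
slide [ 0.6122 -0.1102  0.0564]
[ 0.61364486 -0.1021338   0.08325222] [-1.38061961 -9.8793867   2.50766337] 60.668565183877945
```

```bash
python3 -c "
from station import robot; print(robot.job_done())"
```

```text
the job is handed in; nothing more can be done
None
```

The job is handed in, with no verdict returned: the gripped blue pin stands through the eyelet and holds the slide out against about 10 N. The pointer measured within about 1 mm of the red mark's centre, and the gauge and gasket were not approached.

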